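Load the test kiln with a casting flask and fit its thermocouple

TASK

The little test kiln is cold: lift its loose lid off and rest it flat on the firebrick, stand the small plain steel flask upright in the middle of the chamber floor, and put the lid back on so that it sits flush. Then take the yellow-handled thermocouple probe out of the wooden block and push it down through the port in the lid until its collar rests on the port. Lower the lid and the flask gently, never dropping them, and leave the perforated flask, the white tub, the beaker and the torch standing where they are.

Things in the scene. Friction and masses are not known exactly. Their poses are not given: they have to be found in the camera images.
- kiln: Square top-loading kiln, fixed: 190 x 190 mm cream firebrick in a steel case, rim 110 mm above the bench. Origin: centre of its underside, z up, x and y along its sides. Open chamber 130 x 130 mm, centred, floor 35 mm above the bench, walls 30 mm thick. Grey control box (110 mm wide, top at 88 mm) on its +x side, reaching 157 mm from the centre with its dial.
- chamber_floor (a point): Centre of the kiln's chamber floor, 35 mm above the bench.
- lid: Loose kiln lid, about 0.55 kg: firebrick slab 186 x 186 x 25 mm (189 over its steel band); under it a plug 120 x 120 x 8 mm that drops into the chamber mouth with 5 mm play all round. Origin: centre of the plug's underside, z up, 102 mm above the bench when shut. Slab top 33 mm above the origin. On the firebrick it rests on its plug.
- lid_handle (a point): Middle of the lid's dark wooden grip bar, 69 mm above the lid's origin, over its centre. The bar runs along the lid's y: 86 mm long, 14 mm wide (lid x), 12 mm high, 30 mm clear above the slab, on two thin steel posts 34 mm either side of the middle.
- lid_port (a point): Mouth of the thermocouple port: centre of the top face of a white ceramic block (26 x 26 x 8 mm) standing on the lid 46 mm from its centre towards lid +x, 41 mm above the lid's origin. The hole goes straight down through the lid, 10 mm across at the ceramic (rim bevelled 2 mm), 13 mm below it.
- brick: Flat firebrick, 114 (x) x 230 (y) x 32 mm, fixed on the bench, on which the lid is parked. Origin at the centre of its underside.
- flask: The flask to load: plain steel cylinder 44 mm in diameter, 55 mm high, filled with white investment, about 0.22 kg, standing on the bench. Origin at the centre of its underside, z up.
- probe: Thermocouple probe, 70 g: steel rod 6 mm in diameter reaching 80 mm below a steel collar (20 mm in diameter, 4 mm thick); above that a yellow handle 18 mm in diameter, 45 mm long, with black bands. Origin on its axis at the collar's underside, z up. It starts upright in the hole of the wooden block, collar on the block's top.
- block: Wooden tool block, fixed: 44 (x) x 104 (y) x 85 mm high, origin at the centre of its underside. The probe stands in its central hole (10 mm across, 82 mm deep). Two file handles (13 mm in diameter, tops 133 mm above the bench) stand in it 36 mm either side of the probe along the block's y.
- spare_flask: Bystander: dark perforated steel flask, 60 mm in diameter with a 72 mm rim at its top, 70 mm high. Origin at the centre of its underside.
- tub: Bystander: white plastic tub with an orange stripe, 68 mm in diameter, 70 mm high. Origin at the centre of its underside.
- torch: Bystander: black hand torch standing on its 48 mm base, 132 mm high, with a brass nozzle reaching 52 mm towards its x. Origin at the centre of its underside.
- beaker: Bystander: clear plastic beaker, 56 mm in diameter at the rim, narrower below, 80 mm high. Origin at the centre of its underside.
There are look-alikes about, which are no part of the job. Leave any pink look-alike of the probe alone.

How it is judged:
On the way, in this order (a step that is already met when the one before it is completed fails the run):
1. the lid lies flat on the firebrick, let go (contact force between lid and brick above 1 N and angle between lid's own z axis and vertical below 0.05 rad and contact force between the fingers and lid below 0.1 N), for 0.2 s.
2. the flask stands upright in the middle of the chamber floor, let go (horizontal distance between flask and chamber_floor below 0.015 m and z of flask in the frame of chamber_floor between -0.005 and 0.005 m and angle between flask's own z axis and vertical below 0.08 rad and contact force between the fingers and flask below 0.1 N), for 0.2 s.
3. the lid is back on the kiln, flush, let go (z of lid in the frame of kiln between 0.098 and 0.106 m and horizontal distance between lid and kiln below 0.009 m and angle between lid's own z axis and vertical below 0.03 rad and contact force between the fingers and lid below 0.1 N), for 0.2 s.
At the end, for the whole second after the job is handed in: Flask upright on the chamber floor, within 15 mm of its centre; lid shut (origin 98-106 mm over the kiln's underside, within 9 mm of centre, tilt < 0.03 rad); probe fully down in the port (collar within 3 mm of its top, 5 mm of its axis, tilt < 0.06 rad); lid and probe at rest (horizontal distance between flask and chamber_floor below 0.015 m and z of flask in the frame of chamber_floor between -0.005 and 0.005 m and angle between flask's own z axis and vertical below 0.08 rad and z of lid in the frame of kiln between 0.098 and 0.106 m and horizontal distance between lid and kiln below 0.009 m and angle between lid's own z axis and vertical below 0.03 rad and horizontal distance between probe and lid_port below 0.005 m and z of probe in the frame of lid_port between -0.004 and 0.003 m and angle between probe's own z axis and vertical below 0.06 rad and linear speed of each of probe, lid below 0.02 m/s); the robot touches nothing.
It fails at once if the perforated flask, the tub, the beaker or the torch is moved more than 30 mm or tipped over (distance of any of spare_flask, tub, torch, beaker from where it was at the start of the episode above 0.03 m or angle between any of spare_flask, tub, torch, beaker's own z axis and vertical above 0.35 rad).
It fails at once if the lid is dropped onto the kiln or the brick (faster than 0.5 m/s within 10 mm of resting there) (((z of lid in the frame of kiln below 0.112 m and horizontal distance between lid and kiln below 0.03 m) or height (world z) of lid below 0.042 m) and linear speed of lid above 0.5 m/s).
It fails at once if the flask is dropped into the kiln (faster than 0.5 m/s within 10 mm of the chamber floor) (horizontal distance between flask and chamber_floor below 0.06 m and z of flask in the frame of chamber_floor below 0.01 m and linear speed of flask above 0.5 m/s).
It also fails if it takes over 72 s, if anything falls off the work surface, if the arm or the gripper's body presses on something with over 40 N, if the wrist force passes 120 N, or if a joint passes its speed limit or range.

ROBOT

A 7-joint arm with a two-finger parallel gripper is mounted at the origin on the work surface. World frame = base frame: x ahead of the robot, y to its left, z up, the work surface at z = 0. Lengths are in m, angles in rad, forces in N, time in s.
With the tool pointing down it reaches from about 0.4 to 0.875 m from the base axis. Payload 19.3 kg.
Tool frame: the origin (TCP) lies at the very end of the fingers, on their centre line; the grasp point (between the pads) lies 19 mm behind it; z points along the fingers, y is the line along which they close (so a half turn about z gives the same grasp; the last joint's range is limited). The gripper opens to 85 mm and grips with 20 to 120 N. Pads are 22 mm wide; open, the fingers measure 114 mm over their backs; the gripper's body (76 mm by 85 mm) begins 54 mm behind the grasp point. The pads swing forward as they close: fully open they stand 13 mm farther back than shut.
Start: joints at [1.101, 0.521, -0.036, 1.599, 0.021, 1.021, -0.113], TCP at [0.243, -0.576, 0.201] pointing down, gripper open.
Joint ranges: [-2.91, 2.91], [-0.3, 2.13], [-1.5, 1.42], [0.17, 2.43], [-1.26, 4.41], [0.16, 1.93], [-2.52, 2.52]. Speed limits (rad/s): [1.89, 1.89, 2.39, 2.39, 3.01, 3.01, 3.01].

INTERFACE

Orientations are given as [roll, pitch, yaw] about the fixed x, y, z axes, in that order (R = Rz(yaw) Ry(pitch) Rx(roll)).
In Python, from workcell import bot gives the robot as it stands.
- The arm moves only by the tool carry_out, never from a script. Its argument "rows" is a list that holds one entry, the list of rows, each a list of 4 numbers: the shift along the tool's x, y, z in m, then the turn about the tool's z in degrees. In form: [[[x, y, z, twist], ...]]. A call has 1 to 12 rows; each row is the pose to reach, as a shift and turn from the pose commanded when the call began, along the tool's axes at that moment; what a row does not reach only later rows make up. A row lasts 1/12 s, in which the tool goes at most 41.7 mm and 7.16 degrees, less where a joint would pass 70% of its speed; a pose out of reach is approached as far as the arm can. A call with a gripper value outside its range is refused whole. "grip" is the finger opening in m, from 0 to 0.0854, set as the call begins (left out, the last holds). The fingers move at their own pace and stop on an object; "grip_force" is the grip in N (left out, the last holds). Time passes only in rows, so rows that repeat a pose let the fingers close. It gives the time, the measured TCP pose, the force, the opening and the grip force at its end, in the units of the state.
- bot.observe(): the state, without advancing time (a new reading comes with each control period).
- bot.grab_frame(name): name is "scene" or "top" or "wrist"; returns a dict with "pixels" (400x640x3 uint8, red, green, blue), "K" (3x3 intrinsics, pixels), "pose" (4x4, takes a point from camera to world coordinates). Camera axes: x right, y down, z forward; pixel columns grow to the right and rows downward; lengths in m; the calibration is good to about 2 mm. The wrist camera is an equidistant fisheye: a pixel r from the principal point sees the ray r / f radians off the axis. A picture is of the moment at which its call begins. There is no depth.
- bot.job_done(): hands the job in; it is judged then, once.
Trained networks look in a picture, given as the dict that the camera call returned (one of the last four; its "shot" number tells which), for a name from the list of things; names that differ only in an ending like _2 or _b are one class to them, and where a whole thing is asked for, a point or a joint stands for the part that bears it (a point fixed in the world has none). Each returns a list of dicts, best first, with "conf" (0 to 1); they miss things now and then, are a little off and sometimes report something else, mostly with a low value. They report only what shows in the picture. A call takes as long as a camera call. They do not tell look-alikes from the thing itself.
- bot.look_for(picture, label): "position" ([column, row] in pixels, amid what is visible of it).
- bot.regions_of(picture, label): "region" (400x640 bool, what is visible of it) and "position" ([column, row] in pixels, amid what is visible of it).
- bot.spot_point(picture, label): "position" ([column, row] in pixels: a listed point, or the origin of a listed thing).
The state is a dict: "clock": time; "qpos": joint angles; "qd": joint speeds; "joint_efforts": joint torques, N m; "position": TCP position; "tool_rot": TCP orientation; "force": force on the tool from outside, world axes, zero at the start; "moment": the same for the moment, N m; "grip_width": finger opening in m; "finger_force": force on a finger pad.
Only numpy, scipy, OpenCV 4.12 (cv2) and the standard library are available. Lean on these libraries where they do the work, as an engineer would, in place of code of your own. Each camera call takes 0.05 s, during which the arm holds its last target. There are 200 camera calls.

## Working session

There is one attempt and no reset: what is moved stays moved. The work goes in short steps, Python scripts to look and compute and a tool call to move; the robot and the scene stay as the last step left them, time stands still between calls to the robot, and variables do not carry over. Pictures are saved under pics/ and viewed, at most 10 in all, crops included, and the job is handed in when it is done.

Besides the shell and the picture viewer there is one more tool, called after "Emit:" as name(argument=value, ...), one argument or row to a line, values as JSON. carry_out: Moves the arm, as the interface text tells. Its arguments: {"type":"object","properties":{"rows":{"type":"array","items":{"type":"array","items":{"type":"array","items":{"type":"number"}}}},"grip":{"type":"number"},"grip_force":{"type":"number"}},"required":["rows"]}

```bash
mkdir -p pics; cat > h.py <<'E'
import numpy as np, cv2
from workcell import bot
def ray(f,px,fish=False):
    K=f["K"];P=f["pose"];x=(px[0]-K[0,2])/K[0,0];y=(px[1]-K[1,2])/K[1,1]
    if fish:
        r=np.hypot(x,y);d=np.array([x/r*np.sin(r),y/r*np.sin(r),np.cos(r)]) if r>1e-9 else np.array([0,0,1.])
    else: d=np.array([x,y,1.])
    return P[:3,3],P[:3,:3]@d
def atz(f,px,z,fish=False):
    o,d=ray(f,px,fish);return o+d*(z-o[2])/d[2]
def proj(f,X,fish=False):
    P=f["pose"];c=P[:3,:3].T@(np.array(X)-P[:3,3]);K=f["K"]
    if fish:
        t=np.arctan2(np.hypot(c[0],c[1]),c[2]);s=t/max(np.hypot(c[0],c[1]),1e-9);u=c[:2]*s
    else:u=c[:2]/c[2]
    return u*[K[0,0],K[1,1]]+K[:2,2]
def save(f,n,crop=None,sc=1):
    im=f["pixels"][:,:,::-1]
    if crop: im=im[crop[1]:crop[3],crop[0]:crop[2]]
    cv2.imwrite(f"pics/{n}.png",cv2.resize(im,None,fx=sc,fy=sc,interpolation=cv2.INTER_CUBIC))
E
python3 - <<'E'
from h import *
np.set_printoptions(precision=3,suppress=True)
s=bot.grab_frame("scene");t=bot.grab_frame("top")
save(s,"s0");save(t,"t0")
Z=dict(kiln=0,chamber_floor=.035,lid=.102,lid_handle=.171,lid_port=.143,brick=0,flask=0,probe=.085,block=0,spare_flask=0,tub=0,torch=0,beaker=0)
for n,f in(("s",s),("t",t)):
  print(n,f["pose"][:3,3])
  for k,z in Z.items():
    for r in bot.spot_point(f,k)[:3]:
      print(k,np.round(r["position"],1),round(r["conf"],2),atz(f,r["position"],z)[:2])
print(bot.observe())
E
```

```text
s [ 0.992 -0.681  1.173]
lid [294.2 262.2] 0.84 [ 0.607 -0.178]
lid_handle [297.7 251.2] 0.7 [ 0.623 -0.182]
lid_port [309. 265.] 0.6 [ 0.655 -0.186]
brick [361.3 193.7] 0.84 [0.61  0.164]
flask [393.6 148.5] 0.6 [0.61  0.375]
flask [347.  138.2] 0.56 [0.463 0.338]
probe [171.9 278.3] 0.63 [ 0.376 -0.361]
probe [189.2 291.9] 0.44 [ 0.435 -0.367]
block [197.5 312.3] 0.57 [ 0.446 -0.374]
spare_flask [307.4 174.9] 0.74 [0.438 0.142]
spare_flask [361.4 195.3] 0.33 [0.613 0.159]
tub [248.9 233.2] 0.61 [ 0.414 -0.119]
tub [307.2 267.2] 0.37 [ 0.608 -0.125]
torch [374.8 254.2] 0.83 [0.74  0.003]
torch [308.1 263.7] 0.3 [ 0.604 -0.115]
beaker [390.1 148.5] 0.89 [0.6  0.37]
t [0.491 0.002 1.029]
chamber_floor [459.1 233.7] 0.42 [ 0.443 -0.37 ]
lid [389.4 166.1] 0.6 [ 0.615 -0.178]
lid_handle [192.1 229.4] 0.26 [0.468 0.284]
lid_port [391.2 147. ] 0.9 [ 0.655 -0.176]
brick [261.3 172.6] 0.65 [0.615 0.153]
brick [322.  127.9] 0.6 [ 0.737 -0.014]
flask [192.1 231.3] 0.71 [0.458 0.34 ]
probe [466.5 235. ] 0.42 [ 0.442 -0.37 ]
probe [467.3 264.2] 0.42 [ 0.37  -0.369]
block [459.2 231.6] 0.62 [ 0.447 -0.384]
spare_flask [265.5 240.6] 0.77 [0.43  0.142]
spare_flask [323.4 124.5] 0.47 [ 0.747 -0.018]
tub [362.4 245.1] 0.72 [ 0.415 -0.119]
torch [320.6 124.9] 0.86 [ 0.746 -0.011]
beaker [188.8 175. ] 0.86 [0.611 0.35 ]
{'clock': 1.4, 'qpos': array([ 1.101,  0.521, -0.036,  1.6  ,  0.021,  1.021, -0.113]), 'qd': array([ 0.003, -0.001,  0.   ,  0.   ,  0.001, -0.   ,  0.001]), 'joint_efforts': array([  0.   , -92.685,   1.978, -37.026,   0.018,   0.002,   0.   ]), 'position': array([ 0.243, -0.576,  0.201]), 'tool_rot': array([-3.142, -0.   ,  0.4  ]), 'force': array([-0.148, -0.636, -0.382]), 'moment': array([-0.034,  0.015, -0.011]), 'finger_force': 0.0, 'grip_width': 0.08531958665430332}
```

View pics/s0.png

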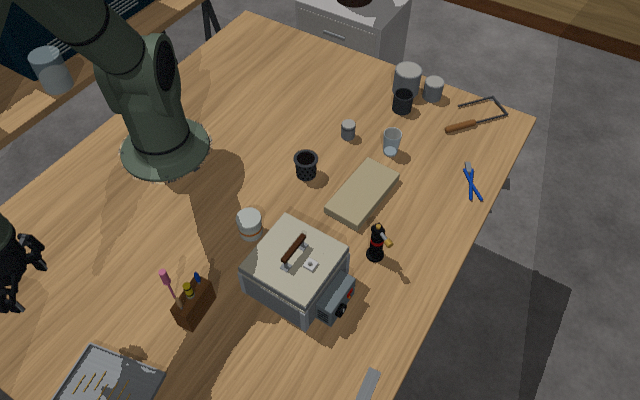

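View pics/t0.png

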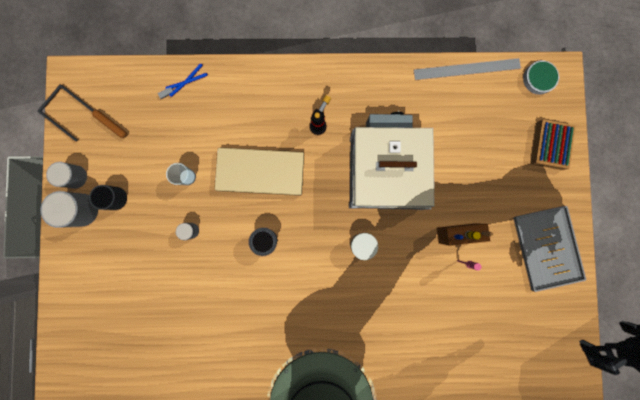

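```bash
python3 - <<'E'
from h import *
np.set_printoptions(precision=4,suppress=True)
s=bot.grab_frame("scene");t=bot.grab_frame("top")
im=[]
for f,c in((s,(145,255,235,335)),(t,(430,205,520,285)),(s,(300,110,390,190)),(t,(345,105,450,215))):
  a=f["pixels"][c[1]:c[3],c[0]:c[2],::-1];im.append(cv2.resize(a,(400,300) ,interpolation=cv2.INTER_CUBIC))
cv2.imwrite("pics/c1.png",np.vstack([np.hstack(im[:2]),np.hstack(im[2:])]))
for lab,z,f in(("lid",.135,t),("brick",.032,t),("block",.085,t),("lid_handle",.171,t),("kiln",.11,t)):
  for r in bot.regions_of(f,lab)[:2]:
    m=r["region"].astype(np.uint8);cs,_=cv2.findContours(m,0,2);c=max(cs,key=cv2.contourArea)
    w=np.array([atz(f,p,z)[:2] for p in c[:,0].astype(float)],np.float32)
    print(lab,r["conf"],r["position"],cv2.minAreaRect(w))
for r in bot.regions_of(t,"flask")[:3]+bot.regions_of(t,"probe")[:3]: print(r["conf"],r["position"],atz(t,r["position"],.055),r["region"].sum())
E
```

```text
lid 0.88 [391.4, 167.3] ((0.6103211045265198, -0.1814354658126831), (0.1895197480916977, 0.189850851893425), 89.26319122314453)
brick 0.74 [183.2, 173.8] ((0.6056951880455017, 0.36263447999954224), (0.07722418010234833, 0.05751757323741913), 63.93849182128906)
brick 0.66 [257.8, 173.0] ((0.615239679813385, 0.15487149357795715), (0.23070813715457916, 0.11752867698669434), 86.2020034790039)
block 0.67 [465.8, 237.0] ((0.44421207904815674, -0.3646085262298584), (0.0494021512567997, 0.13849642872810364), 5.113203048706055)
lid_handle 0.96 [395.6, 167.6] ((0.6044251918792725, -0.17398351430892944), (0.18178367614746094, 0.1800617277622223), 89.26321411132812)
kiln 0.63 [377.8, 129.0] ((0.7298139929771423, -0.17757605016231537), (0.11647678911685944, 0.04006556421518326), 87.80716705322266)
kiln 0.4 [256.8, 171.5] ((0.6055935025215149, 0.14281794428825378), (0.21237115561962128, 0.10848020762205124), 85.96311950683594)
0.52 [186.5, 231.4] [0.4597 0.3359 0.055 ] 368
0.49 [474.6, 231.8] [ 0.4485 -0.4032  0.055 ] 108
0.48 [471.6, 262.8] [ 0.3696 -0.3923  0.055 ] 83
0.39 [261.6, 242.3] [0.4293 0.1447 0.055 ] 625
```

View pics/c1.png

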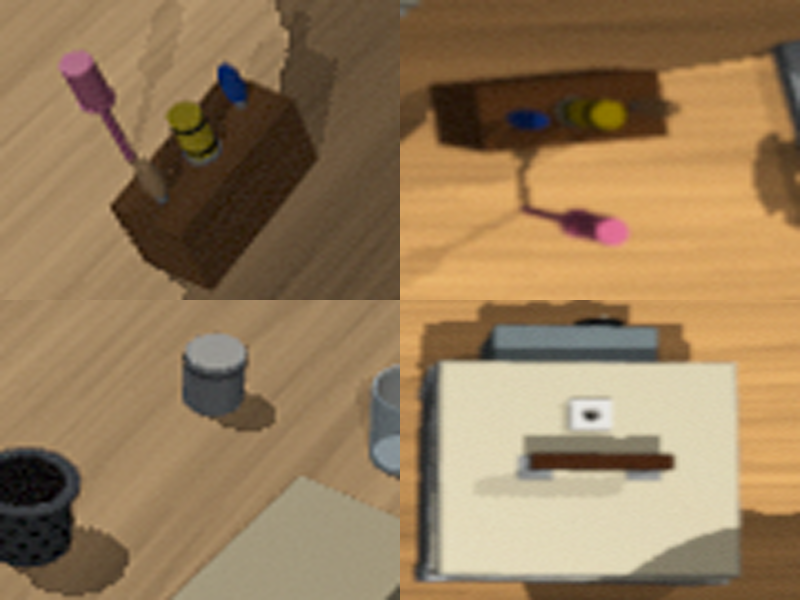

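Scene notes: the flask could be confused with the plain grey one at scene (348,130), the perforated one (306,165), the beaker (392,140) and the tins (433,88)/(407,78). I choose the plain one at (348,130). The probe could be the pink one (165,277), the yellow banded handle in the block (188,290) or the blue file handle (198,278). I choose the yellow banded one, and the crop confirms both choices. The lid handle is near (0.61,-0.18) with the bar along y, and the port is towards +x.

```bash
cat >> h.py <<'E'
from scipy.spatial.transform import Rotation as Ro
def plan(x,y,z,yaw):
    o=bot.observe();R=Ro.from_euler("xyz",o["tool_rot"]).as_matrix()
    d=R.T@(np.array([x,y,z])-o["position"]);tw=-np.degrees((yaw-o["tool_rot"][2]+np.pi)%(2*np.pi)-np.pi)
    print("t",round(o["clock"],2),"shift",np.round(d,4),"twist",round(tw,1))
E
python3 - <<'E'
from h import *
plan(.61,-.181,.30,1.558)
E
```

```text
t 1.85 shift [ 0.4915 -0.2209 -0.0985] twist -66.4
```

Emit:
carry_out(
  rows=[
    [[0.0, 0.0, -0.04, 0], [0.02, -0.01, -0.07, -7], [0.05, -0.02, -0.1, -14], [0.09, -0.04, -0.1, -21], [0.125, -0.055, -0.1, -28], [0.16, -0.07, -0.1, -35], [0.195, -0.085, -0.1, -42], [0.23, -0.1, -0.1, -49], [0.265, -0.12, -0.1, -56], [0.3, -0.135, -0.1, -63], [0.335, -0.15, -0.1, -66.4], [0.37, -0.165, -0.1, -66.4]],
  ],
  grip=0.05,
)

```text
clock: 2.85
position: [0.5208, -0.2783, 0.3018]
tool_rot: [3.141, 0.0, 1.563]
force: [-0.9, -1.2, 0.2]
grip_width: 0.0501
finger_force: 0.0
```

```bash
python3 - <<'E'
from h import *
plan(.61,-.181,.30,1.558)
E
```

```text
t 2.85 shift [0.098  0.0884 0.0018] twist 0.3
```

Emit:
carry_out(
  rows=[
    [[0.03, 0.027, 0, 0], [0.06, 0.054, 0, 0], [0.085, 0.076, 0, 0], [0.098, 0.088, 0, 0.3], [0.098, 0.088, 0, 0.3], [0.098, 0.088, 0, 0.3]],
  ],
)

```text
clock: 3.35
position: [0.6094, -0.1818, 0.3011]
tool_rot: [-3.141, -0.0, 1.555]
force: [0.1, 0.4, -0.3]
grip_width: 0.0499
finger_force: 0.0
```

```bash
python3 - <<'E'
from h import *
np.set_printoptions(precision=4,suppress=True)
o=bot.observe();print(o["position"],o["tool_rot"])
f=bot.grab_frame("wrist");save(f,"w1")
print(f["K"][0,0],f["K"][:2,2],f["pose"])
print("expected handle px",proj(f,(.61,-.181,.171),True))
for k,z in(("lid",.102),("lid_handle",.171),("lid_port",.143)):
  for r in bot.spot_point(f,k)[:2]: print(k,r["position"],r["conf"],atz(f,r["position"],z,True))
for lab,z in(("lid",.135),):
  for r in bot.regions_of(f,lab)[:1]:
    m=r["region"].astype(np.uint8);cs,_=cv2.findContours(m,0,2);c=max(cs,key=cv2.contourArea)
    w=np.array([atz(f,p,z,True)[:2] for p in c[:,0].astype(float)],np.float32)
    print(cv2.minAreaRect(w))
E
```

```text
[ 0.6094 -0.1818  0.3011] [-3.1411 -0.0003  1.5552]
309.70691628693146 [317.7088 203.236 ] [[ 0.9999 -0.0146 -0.0063  0.6106]
 [-0.0159 -0.9496 -0.3132 -0.1022]
 [-0.0014  0.3132 -0.9497  0.4742]
 [ 0.      0.      0.      1.    ]]
expected handle px [318.7722 183.313 ]
lid [319.7, 170.6] 0.98 [ 0.6112 -0.1828  0.102 ]
lid [224.2, 267.4] 0.69 [ 0.4731 -0.3194  0.102 ]
lid_handle [317.6, 185.2] 0.68 [ 0.6088 -0.183   0.171 ]
lid_handle [227.1, 266.8] 0.67 [ 0.5023 -0.2782  0.171 ]
lid_port [364.7, 182.2] 0.77 [ 0.661  -0.1876  0.143 ]
((0.6094371676445007, -0.18174579739570618), (0.1887330561876297, 0.18905742466449738), 88.70616912841797)
```

View pics/w1.png

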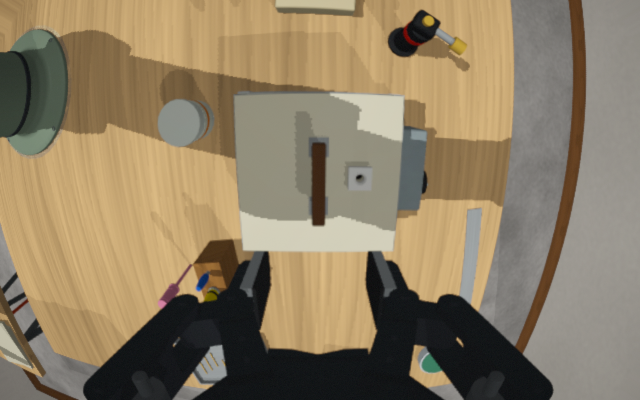

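The wrist view shows the handle bar centred at (318,184) and the port at (360,178), so the arm is aligned with the lid. Next I descend and grip.

Emit:
carry_out(
  rows=[
    [[0, 0, 0.035, 0], [0, 0, 0.07, 0], [0, 0, 0.105, 0], [0, 0, 0.13, 0], [0, 0, 0.145, 0], [0, 0, 0.149, 0], [0, 0, 0.149, 0], [0, 0, 0.149, 0]],
  ],
)

```text
clock: 4.27
position: [0.6094, -0.1832, 0.1536]
tool_rot: [3.14, 0.0, 1.553]
force: [1.2, 0.2, -0.1]
grip_width: 0.0501
finger_force: 0.0
```

Emit:
carry_out(
  rows=[
    [[0, 0, 0, 0], [0, 0, 0, 0], [0, 0, 0, 0], [0, 0, 0, 0], [0, 0, 0, 0], [0, 0, 0, 0], [0, 0, 0, 0]],
  ],
  grip=0.0,
  grip_force=80,
)

```text
clock: 4.85
position: [0.609, -0.1828, 0.1525]
tool_rot: [3.142, 0.0, 1.553]
force: [-0.2, -0.2, 0.3]
grip_width: 0.0002
finger_force: 0.0
```

Emit:
carry_out(
  rows=[
    [[0, 0, -0.005, 0], [0, 0, -0.015, 0], [0, 0, -0.03, 0], [0, 0, -0.05, 0], [0, 0, -0.075, 0], [0, 0, -0.1, 0], [0, 0, -0.125, 0], [0, 0, -0.14, 0], [0, 0, -0.15, 0], [0, 0, -0.15, 0], [0, 0, -0.15, 0]],
  ],
)

```text
clock: 5.77
position: [0.609, -0.1828, 0.3024]
tool_rot: [3.141, 0.0, 1.553]
force: [-0.1, -0.1, -0.8]
grip_width: -0.0002
finger_force: 0.0
```

```bash
python3 - <<'E'
from h import *
plan(.613,.155,.30,1.554)
f=bot.grab_frame("wrist");save(f,"w2")
E
```

```text
t 5.77 shift [ 0.3378 -0.0018  0.0024] twist -0.0
```

View pics/w2.png

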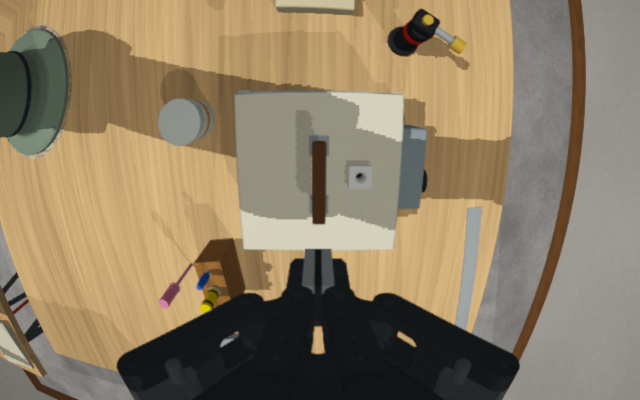

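```bash
python3 - <<'E'
from h import *
o=bot.observe();p=o["position"];print(p)
s=bot.grab_frame("scene");t=bot.grab_frame("top");w=bot.grab_frame("wrist")
im=[]
for f,fi in((s,0),(t,0),(w,1)):
  g=dict(f);px=f["pixels"].copy()
  q=proj(f,p,fi);g2=proj(f,p+[0,0,.019],fi);print(q,g2)
  a=px[:,:,::-1].copy()
  c=np.round(q).astype(int);x0=max(0,min(c[0]-65,510));y0=max(0,min(c[1]-75,250))
  a=cv2.resize(a[y0:y0+150,x0:x0+130],None,fx=2,fy=2,interpolation=cv2.INTER_CUBIC)
  cv2.drawMarker(a,tuple(np.round((q-[x0,y0])*2).astype(int).tolist()),(0,0,255),0,10);im.append(a)
cv2.imwrite("pics/c2.png",np.hstack(im))
E
```

```text
[ 0.60865995 -0.18276556  0.30164656]
[289.63359753 215.43366545] [289.19369533 210.07298485]
[411.3641724  155.47304945] [413.85626059 153.83294651]
[318.37823011 238.38409921] [318.35488005 252.61811382]
```

View pics/c2.png

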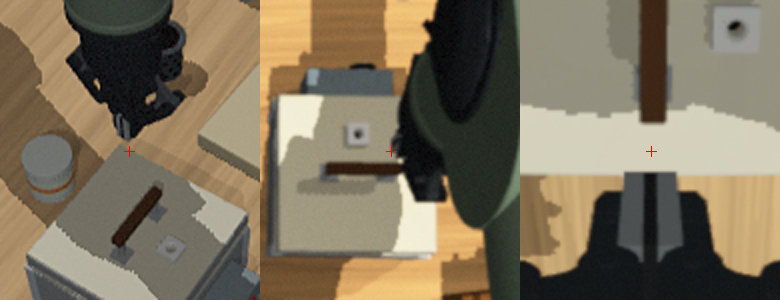

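```bash
python3 - <<'E'
from h import *
from scipy.optimize import least_squares
p=bot.observe()["position"]
s=bot.grab_frame("scene");w=bot.grab_frame("wrist")
for a,b in(((287.5,209),(318.5,249)),((286.5,209.5),(318.5,249)),((288,208),(318.5,249))):
  r=least_squares(lambda X:np.r_[proj(s,X)-a,proj(w,X,True)-b],p);print(r.x,r.x-p,r.fun)
# fingertip dark/grey profile in wrist column
g=cv2.cvtColor(w["pixels"],cv2.COLOR_RGB2GRAY);print(g[236:262,310:328:2])
sc=cv2.cvtColor(s["pixels"],cv2.COLOR_RGB2GRAY);print(sc[200:218,276:300:2])
E
```

```text
[ 0.60861275 -0.18096368  0.32031649] [-2.72323177e-05  1.80651505e-03  1.89086251e-02] [ 2.16742939  0.56025873 -0.54375899  0.25885604]
[ 0.60848481 -0.18180646  0.31875869] [-0.00015516  0.00096373  0.01735083] [ 2.92562314  0.75860081 -0.74117627  0.35254986]
[ 0.60866967 -0.17976823  0.32265397] [2.96895767e-05 3.00195727e-03 2.12461102e-02] [ 1.95806926  0.50566613 -0.48428477  0.23059981]
[[207 207 207 207 207 207 207 207 207]
 [207 207 207 207 207 207 207 207 207]
 [207 207 207 207 207 207 207 207 207]
 [207 207 207 207 207 207 207 207 207]
 [207 207 207 207 207 207 207 207 207]
 [207 207 207 207 207 207 207 207 207]
 [207 207 207 206 207 207 207 206 206]
 [207 207 207 207 207 207 207 206 207]
 [207 207 207 207 207 207 207 207 207]
 [207 207 207 207 207 207 207 207 207]
 [207 207 207 207 207 207 207 207 207]
 [205 205 205 205 204 205 205 205 205]
 [180 180 180 178 178 179 180 180 180]
 [102 102  93  76  76  78  99 101 102]
 [ 79  79  63  21  22  29  77  79  80]
 [ 80  80  64  19  18  28  77  79  79]
 [ 79  79  64  20  18  27  77  79  79]
 [ 80  79  63  19  19  29  78  80  80]
[... 532 characters left out ...]
140  79  44  77  17  22  16 116 153]
 [143 150 148 151  80  33  78  17  17  17 152 143]
 [149 147 147 149  76  31  82  20  20  83 153 142]
 [149 145 147 143  75  18  79  13  10 147 145 143]
 [149 147 143 139 108  16  78  38  46 158 142 148]
 [146 148 143 139 135  93  80  75 102 140 141 145]
 [145 146 140 137 141 123  99 124 133 125 133 144]
 [146 143 136 138 139 122 118 135 136 127 134 135]
 [144 141 136 141 116 119 122 137 129 127 130 129]
 [146 136 137 141 108 113 128 140 129 130 130 130]
 [142 138 139 120 112 111 116 133 127 133 130 128]
 [138 136 137 107 112 111 110 118 122 132 131 129]
 [137 139 126 111 114 111 110 109 114 132 130 126]
 [138 140 117 110 110 112 111 111 111 119 129 125]]
```

The fingers closed on nothing. The images put the true fingertip about 20 mm or more above the reported TCP. I'll reopen and go deeper in stages, watching the force.

Emit:
carry_out(
  rows=[
    [[0, 0, 0.035, 0], [0, 0, 0.07, 0], [0, 0, 0.105, 0], [0, 0, 0.13, 0], [0, 0, 0.15, 0], [0, 0, 0.16, 0], [0, 0, 0.16, 0], [0, 0, 0.16, 0]],
  ],
  grip=0.05,
)

```text
clock: 6.73
position: [0.6093, -0.1828, 0.1429]
tool_rot: [3.142, -0.0, 1.553]
force: [0.8, 0.8, 0.1]
grip_width: 0.0501
finger_force: 0.0
```

Emit:
carry_out(
  rows=[
    [[0, 0, 0.004, 0], [0, 0, 0.008, 0], [0, 0, 0.008, 0], [0, 0, 0.008, 0]],
  ],
)

```text
clock: 7.07
position: [0.6091, -0.1829, 0.1348]
tool_rot: [3.141, 0.0, 1.553]
force: [-0.0, 0.3, -0.9]
grip_width: 0.0502
finger_force: 0.0
```

```bash
python3 - <<'E'
from h import *
s=bot.grab_frame("scene");w=bot.grab_frame("wrist")
a=cv2.resize(s["pixels"][170:295,230:370,::-1],None,fx=2.85,fy=2.85,interpolation=cv2.INTER_CUBIC)
b=cv2.resize(w["pixels"][140:300,230:410,::-1],(400,356),interpolation=cv2.INTER_CUBIC)
cv2.imwrite("pics/c3.png",np.hstack([a[:356],b]))
E
```

```text
(no output)
```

View pics/c3.png

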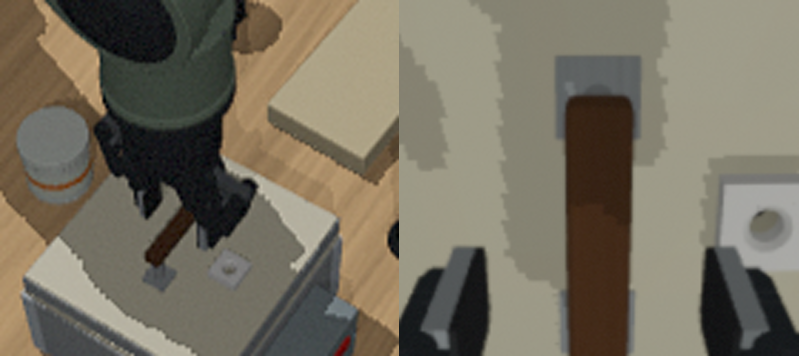

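The fingertips stand near z≈0.165, level with the bar top, so the real tip is about 25 mm above the reported TCP. I go 12 mm deeper and close.

Emit:
carry_out(
  rows=[
    [[0, 0, 0.004, 0], [0, 0, 0.008, 0], [0, 0, 0.012, 0], [0, 0, 0.012, 0], [0, 0, 0.012, 0]],
  ],
)

```text
clock: 7.58
position: [0.6088, -0.1828, 0.1221]
tool_rot: [-3.141, -0.0, 1.553]
force: [0.5, -0.4, 0.5]
grip_width: 0.0501
finger_force: 0.0
```

Emit:
carry_out(
  rows=[
    [[0, 0, 0, 0], [0, 0, 0, 0], [0, 0, 0, 0], [0, 0, 0, 0], [0, 0, 0, 0], [0, 0, 0, 0], [0, 0, 0, 0]],
  ],
  grip=0.0,
  grip_force=80,
)

```text
clock: 8.17
position: [0.6093, -0.1829, 0.1229]
tool_rot: [3.141, 0.0, 1.553]
force: [-0.0, -0.1, 5.5]
grip_width: 0.0122
finger_force: 79.0
```

Emit:
carry_out(
  rows=[
    [[0, 0, -0.005, 0], [0, 0, -0.015, 0], [0, 0, -0.03, 0], [0, 0, -0.05, 0], [0, 0, -0.075, 0], [0, 0, -0.1, 0], [0, 0, -0.125, 0], [0, 0, -0.14, 0], [0, 0, -0.15, 0], [0, 0, -0.15, 0], [0, 0, -0.15, 0]],
  ],
)

```text
clock: 9.08
position: [0.6088, -0.1828, 0.2722]
tool_rot: [-3.141, 0.0, 1.553]
force: [-0.2, -0.2, -6.1]
grip_width: 0.0124
finger_force: 78.4
```

```bash
python3 - <<'E'
from h import *
o=bot.observe();print(o["force"],o["moment"])
plan(.6145,.154,.273,1.553)
f=bot.grab_frame("wrist")
for lab,z in(("lid",None),("kiln",.11)):
  for r in bot.regions_of(f,lab)[:1]:
    m=r["region"].astype(np.uint8);cs,_=cv2.findContours(m,0,2);c=max(cs,key=cv2.contourArea)
    z=z or .135+.15
    w=np.array([atz(f,p,z,True)[:2] for p in c[:,0].astype(float)],np.float32)
    print(lab,r["conf"],cv2.minAreaRect(w))
t=bot.grab_frame("top")
for r in bot.spot_point(t,"chamber_floor")[:2]: print(r["conf"],atz(t,r["position"],.035))
for r in bot.spot_point(t,"brick")[:2]: print(r["conf"],atz(t,r["position"],0))
for r in bot.spot_point(f,"brick")[:2]: print(r["conf"],atz(f,r["position"],0,True))
E
```

```text
[-0.23315665 -0.24847225 -6.11935205] [-0.01566888  0.06407056 -0.03543258]
t 9.08 shift [ 3.368e-01 -1.000e-04 -9.000e-04] twist 0.0
lid 0.96 ((0.6085032224655151, -0.1781499683856964), (0.18145610392093658, 0.18747243285179138), 88.98113250732422)
0.46 [ 0.6547018  -0.26279465  0.035     ]
0.97 [0.61287435 0.15662246 0.        ]
```

Emit:
carry_out(
  rows=[
    [[0.008, 0, 0, 0], [0.028, 0, 0, 0], [0.058, 0, 0, 0], [0.095, 0, 0, 0], [0.135, 0, 0, 0], [0.175, 0, 0, 0], [0.215, 0, 0, 0], [0.25, 0, 0, 0], [0.28, 0, 0, 0], [0.305, 0, 0, 0], [0.325, 0, 0, 0], [0.335, 0, 0, 0]],
  ],
)

```text
clock: 10.43
position: [0.614, 0.1562, 0.2725]
tool_rot: [-3.141, -0.001, 1.557]
force: [-0.5, 0.3, -5.3]
grip_width: 0.0118
finger_force: 78.4
```

Emit:
carry_out(
  rows=[
    [[0, 0, 0.01, 0], [0, 0, 0.03, 0], [0, 0, 0.06, 0], [0, 0, 0.09, 0], [0, 0, 0.12, 0], [0, 0, 0.15, 0], [0, 0, 0.175, 0], [0, 0, 0.19, 0], [0, 0, 0.2, 0], [0, 0, 0.205, 0], [0, 0, 0.205, 0], [0, 0, 0.205, 0]],
  ],
)

```text
clock: 11.43
position: [0.6153, 0.152, 0.0683]
tool_rot: [3.141, -0.0, 1.553]
force: [0.4, -0.3, -4.4]
grip_width: 0.0123
finger_force: 78.4
```

```bash
python3 - <<'E'
from h import *
plan(.6145,.154,.053,1.553); print(bot.observe()["force"],bot.observe()["position"])
E
```

```text
t 11.43 shift [ 0.0019 -0.0009  0.0153] twist 0.0
[ 0.44058222 -0.25534696 -4.37936277] [0.61531342 0.15204822 0.06825069]
```

Emit:
carry_out(
  rows=[
    [[0, 0, 0.003, 0], [0, 0, 0.006, 0], [0, 0, 0.009, 0], [0, 0, 0.011, 0], [0, 0, 0.013, 0], [0, 0, 0.014, 0], [0, 0, 0.015, 0], [0, 0, 0.016, 0], [0, 0, 0.016, 0], [0, 0, 0.016, 0]],
  ],
)

```text
clock: 12.27
position: [0.6148, 0.1521, 0.0529]
tool_rot: [3.141, 0.0, 1.553]
force: [-9.4, -3.6, 18.8]
grip_width: 0.0127
finger_force: 81.7
```

Emit:
carry_out(
  rows=[
    [[0, 0, 0, 0], [0, 0, 0, 0], [0, 0, 0, 0], [0, 0, 0, 0], [0, 0, 0, 0]],
  ],
  grip=0.045,
)

```text
clock: 12.68
position: [0.6149, 0.1522, 0.0515]
tool_rot: [3.142, -0.0, 1.553]
force: [-0.0, 0.2, -0.2]
grip_width: 0.045
finger_force: 0.0
```

Emit:
carry_out(
  rows=[
    [[0, 0, -0.02, 0], [0, 0, -0.05, 0], [0, 0, -0.09, 0], [0, 0, -0.13, 0], [0, 0, -0.16, 0], [0, 0, -0.18, 0], [0, 0, -0.18, 0], [0, 0, -0.18, 0]],
  ],
)

```text
clock: 13.35
position: [0.6153, 0.1522, 0.2325]
tool_rot: [3.14, -0.0, 1.553]
force: [-0.7, 0.4, -0.5]
grip_width: 0.0451
finger_force: 0.0
```

```bash
python3 - <<'E'
from h import *
np.set_printoptions(precision=4,suppress=True)
o=bot.observe();print(o["position"],o["tool_rot"],o["qpos"])
f=bot.grab_frame("wrist");t=bot.grab_frame("top")
for k,z,zr in(("lid",.032,.065),("flask",0,.055),("spare_flask",0,.07)):
 for n,g,fi in(("w",f,1),("t",t,0)):
  for r in bot.spot_point(g,k)[:2]: print(n,k,r["position"],round(r["conf"],2),atz(g,r["position"],z,fi))
  if k!="spare_flask":
   for r in bot.regions_of(g,k)[:1]:
    m=r["region"].astype(np.uint8);cs,_=cv2.findContours(m,0,2);c=max(cs,key=cv2.contourArea)
    w=np.array([atz(g,p,zr,fi)[:2] for p in c[:,0].astype(float)],np.float32)
    print("  rg",r["conf"],cv2.minAreaRect(w))
# kiln chamber in top view: dump for later viewing
save(f,"w4");save(t,"t4")
print([(r["position"],r["conf"],atz(t,r["position"],.035)) for r in bot.spot_point(t,"chamber_floor")[:2]])
print([(r["position"],r["conf"],atz(t,r["position"],.0)) for r in bot.spot_point(t,"kiln")[:2]])
plan(.4597,.336,.2,1.553)
E
```

```text
[0.6153 0.1522 0.2325] [ 3.1397 -0.0004  1.5533] [-0.0211  0.5414 -0.4798  1.5238  0.2655  1.1395 -0.5708]
w lid [317.2, 167.6] 0.72 [0.6146 0.1548 0.032 ]
w lid [316.9, 181.7] 0.58 [0.6139 0.1369 0.032 ]
  rg 0.92 ((0.6143010854721069, 0.1526675969362259), (0.18846802413463593, 0.18873058259487152), 88.87216186523438)
t lid [259.5, 170.1] 0.58 [0.6179 0.1531 0.032 ]
  rg 0.58 ((0.6456860303878784, 0.07661654055118561), (0.18966516852378845, 0.0819639191031456), 30.52056312561035)
w flask [197.4, 28.7] 0.7 [0.4568 0.3483 0.    ]
  rg 0.96 ((0.4685441851615906, 0.33857062458992004), (0.042982328683137894, 0.06747782230377197), 57.13044738769531)
t flask [193.5, 230.7] 0.69 [0.4595 0.336  0.    ]
w spare_flask [189.2, 177.1] 0.81 [0.4319 0.1407 0.    ]
[([387.1, 173.9], 0.75, array([ 0.6034, -0.1847,  0.035 ]))]
[([384.4, 179.4], 0.9, array([ 0.5923, -0.1835,  0.    ]))]
t 14.05 shift [ 0.1811 -0.1583  0.0315] twist 0.0
```

Emit:
carry_out(
  rows=[
    [[0.02, -0.02, 0, 0], [0.05, -0.045, 0.005, 0], [0.08, -0.07, 0.01, 0], [0.11, -0.095, 0.02, 0], [0.14, -0.12, 0.03, 0], [0.165, -0.145, 0.03, 0], [0.18, -0.158, 0.03, 0], [0.18, -0.158, 0.03, 0], [0.18, -0.158, 0.03, 0], [0.18, -0.158, 0.03, 0]],
  ],
  grip=0.085,
)

```text
clock: 14.88
position: [0.4606, 0.3343, 0.2015]
tool_rot: [3.141, 0.0, 1.553]
force: [0.1, -0.4, -0.3]
grip_width: 0.0848
finger_force: 0.0
```

```bash
python3 - <<'E'
from h import *
np.set_printoptions(precision=4,suppress=True)
f=bot.grab_frame("wrist")
for r in bot.spot_point(f,"flask")[:2]: print(r["position"],round(r["conf"],2),atz(f,r["position"],0,1))
for r in bot.regions_of(f,"flask")[:2]:
    m=r["region"].astype(np.uint8);cs,_=cv2.findContours(m,0,2);c=max(cs,key=cv2.contourArea)
    w=np.array([atz(f,p,.055,1)[:2] for p in c[:,0].astype(float)],np.float32)
    print("  rg",r["conf"],r["position"],w.min(0),w.max(0))
plan(.459,.337,0,1.553)
E
```

```text
[314.9, 157.8] 0.6 [0.457  0.3488 0.    ]
[474.9, 346.6] 0.35 [0.7466 0.0041 0.    ]
  rg 0.74 [316.1, 164.8] [0.4374 0.3222] [0.4808 0.3729]
  rg 0.17 [405.2, 277.5] [0.5163 0.062 ] [0.7163 0.2538]
t 15.03 shift [ 0.003  -0.0019  0.2015] twist -0.1
```

Emit:
carry_out(
  rows=[
    [[0.008, -0.002, 0.03, 0], [0.008, -0.002, 0.065, 0], [0.008, -0.002, 0.1, 0], [0.008, -0.002, 0.135, 0], [0.008, -0.002, 0.165, 0], [0.008, -0.002, 0.185, 0], [0.008, -0.002, 0.198, 0], [0.008, -0.002, 0.206, 0], [0.008, -0.002, 0.206, 0], [0.008, -0.002, 0.206, 0]],
  ],
)

```text
clock: 15.87
position: [0.4586, 0.3431, -0.0038]
tool_rot: [3.141, -0.0, 1.553]
force: [0.6, 0.9, 0.3]
grip_width: 0.0846
finger_force: 0.0
```

Emit:
carry_out(
  rows=[
    [[0, 0, 0, 0], [0, 0, 0, 0], [0, 0, 0, 0], [0, 0, 0, 0], [0, 0, 0, 0], [0, 0, 0, 0]],
  ],
  grip=0.0,
  grip_force=50,
)

```text
clock: 16.37
position: [0.4588, 0.3431, -0.0034]
tool_rot: [3.14, -0.001, 1.553]
force: [-1.2, -2.6, 12.5]
grip_width: 0.0424
finger_force: 49.1
```

Emit:
carry_out(
  rows=[
    [[0, 0, -0.005, 0], [0, 0, -0.02, 0], [0, 0, -0.045, 0], [0, 0, -0.08, 0], [0, 0, -0.115, 0], [0, 0, -0.15, 0], [0, 0, -0.18, 0], [0, 0, -0.195, 0], [0, 0, -0.2, 0], [0, 0, -0.2, 0]],
  ],
)

```text
clock: 17.2
position: [0.4584, 0.343, 0.1965]
tool_rot: [3.14, -0.001, 1.553]
force: [0.4, 0.4, -2.6]
grip_width: 0.0424
finger_force: 51.4
```

```bash
python3 - <<'E'
from h import *
np.set_printoptions(precision=4,suppress=True)
o=bot.observe();print(o["position"],o["force"],o["grip_width"])
f=bot.grab_frame("wrist")
for r in bot.regions_of(f,"flask")[:2]:
    m=r["region"].astype(np.uint8);cs,_=cv2.findContours(m,0,2);c=max(cs,key=cv2.contourArea)
    w=np.array([atz(f,p,.055+.2,1)[:2] for p in c[:,0].astype(float)],np.float32)
    print("  rg",r["conf"],r["position"],w.min(0),w.max(0))
# TCP column line y at grasp
t=bot.grab_frame("top")
for r in bot.spot_point(t,"chamber_floor")[:2]: print(r["conf"],r["position"],atz(t,r["position"],.035))
c=t["pixels"][110:225,335:455,::-1];a=cv2.resize(c,None,fx=3.3,fy=3.3,interpolation=cv2.INTER_CUBIC)
b=f["pixels"][80:310,210:430,::-1];b=cv2.resize(b,None,fx=1.65,fy=1.65,interpolation=cv2.INTER_CUBIC)
cv2.imwrite("pics/c5.png",np.hstack([a[:379],b[:379]]))
plan(.609,-.183,.2,1.553)
E
```

```text
[0.4584 0.343  0.1965] [ 0.3869  0.4342 -2.5879] 0.04243675778518444
  rg 0.62 [315.2, 267.5] [0.4369 0.3224] [0.4797 0.3837]
0.82 [386.0, 173.1] [ 0.6056 -0.1818  0.035 ]
t 17.4 shift [-0.5227  0.1604 -0.0056] twist 0.0
```

View pics/c5.png

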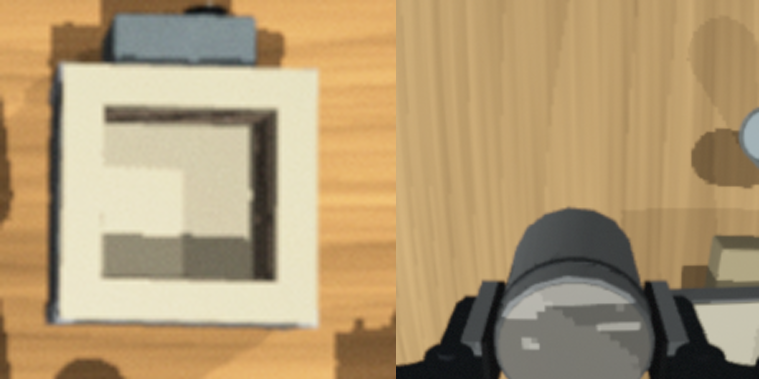

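The crop shows the open chamber centred on the kiln at top px (393,169), and the flask upright between the pads. I carry it over.

Emit:
carry_out(
  rows=[
    [[-0.01, 0.003, 0, 0], [-0.035, 0.01, 0, 0], [-0.07, 0.02, 0, 0], [-0.11, 0.033, 0, 0], [-0.15, 0.045, 0, 0], [-0.19, 0.058, 0, 0], [-0.23, 0.07, 0, 0], [-0.27, 0.083, 0, 0], [-0.31, 0.095, 0, 0], [-0.35, 0.107, 0, 0], [-0.385, 0.118, 0, 0], [-0.415, 0.127, 0, 0]],
  ],
)

```text
clock: 18.4
position: [0.5776, -0.0784, 0.1947]
tool_rot: [-3.14, 0.001, 1.551]
force: [-0.0, 0.5, -2.3]
grip_width: 0.0424
finger_force: 51.4
```

```bash
python3 - <<'E'
from h import *
t=bot.grab_frame("top");print(atz(t,(392.6,168.7),.11))
plan(.608,-.183,.2,1.553)
E
```

```text
[ 0.6075755  -0.18440486  0.11      ]
t 18.45 shift [-0.0975  0.032  -0.0054] twist -0.4
```

Emit:
carry_out(
  rows=[
    [[-0.03, 0.01, 0, 0], [-0.06, 0.02, 0, 0], [-0.085, 0.028, 0, -0.2], [-0.098, 0.032, 0, -0.4], [-0.098, 0.032, 0, -0.4], [-0.098, 0.032, 0, -0.4]],
  ],
)

```text
clock: 18.95
position: [0.6076, -0.1731, 0.1946]
tool_rot: [-3.14, -0.001, 1.559]
force: [-0.8, 0.9, -2.4]
grip_width: 0.0424
finger_force: 51.6
```

```bash
python3 - <<'E'
from h import *
f=bot.grab_frame("wrist")
plan(.608,-.183,.035,1.553)
for k,z in(("chamber_floor",.035),("kiln",0),("torch",0)):
  for r in bot.spot_point(f,k)[:2]: print(k,r["conf"],r["position"],atz(f,r["position"],z,True))
E
```

```text
t 19.0 shift [-0.0111  0.0006  0.1599] twist 0.4
chamber_floor 0.74 [319.4, 183.4] [ 0.60868632 -0.17995317  0.035     ]
kiln 0.9 [320.3, 179.0] [ 0.60985327 -0.18350183  0.        ]
torch 0.65 [429.8, 32.4] [0.74447208 0.00150811 0.        ]
```

Emit:
carry_out(
  rows=[
    [[-0.005, 0, 0.01, 0], [-0.01, 0.0005, 0.03, 0.4], [-0.01, 0.0005, 0.06, 0.4], [-0.01, 0.0005, 0.09, 0.4], [-0.01, 0.0005, 0.115, 0.4], [-0.01, 0.0005, 0.135, 0.4], [-0.01, 0.0005, 0.147, 0.4], [-0.01, 0.0005, 0.153, 0.4], [-0.01, 0.0005, 0.156, 0.4], [-0.01, 0.0005, 0.156, 0.4], [-0.01, 0.0005, 0.156, 0.4]],
  ],
)

```text
clock: 20.07
position: [0.6092, -0.1829, 0.0405]
tool_rot: [3.14, 0.0, 1.553]
force: [0.1, -0.3, -2.8]
grip_width: 0.0425
finger_force: 51.6
```

Emit:
carry_out(
  rows=[
    [[0, 0, 0.001, 0], [0, 0, 0.002, 0], [0, 0, 0.003, 0], [0, 0, 0.004, 0], [0, 0, 0.005, 0], [0, 0, 0.005, 0], [0, 0, 0.005, 0]],
  ],
)

```text
clock: 20.65
position: [0.6086, -0.1828, 0.0344]
tool_rot: [-3.141, -0.0, 1.553]
force: [-0.2, 0.8, -2.4]
grip_width: 0.0428
finger_force: 51.6
```

Emit:
carry_out(
  rows=[
    [[0, 0, 0.001, 0], [0, 0, 0.002, 0], [0, 0, 0.003, 0], [0, 0, 0.0035, 0], [0, 0, 0.0035, 0], [0, 0, 0.0035, 0]],
  ],
)

```text
clock: 21.15
position: [0.6087, -0.1829, 0.0316]
tool_rot: [3.141, 0.0, 1.553]
force: [-4.7, 1.0, 9.9]
grip_width: 0.0428
finger_force: 53.0
```

Emit:
carry_out(
  rows=[
    [[0, 0, 0, 0], [0, 0, 0, 0], [0, 0, 0, 0], [0, 0, 0, 0]],
  ],
  grip=0.06,
)

```text
clock: 21.48
position: [0.6087, -0.1828, 0.0309]
tool_rot: [3.142, -0.0, 1.553]
force: [-0.3, 0.3, -0.2]
grip_width: 0.0599
finger_force: 0.0
```

Emit:
carry_out(
  rows=[
    [[0, 0, -0.01, 0], [0, 0, -0.03, 0], [0, 0, -0.06, 0], [0, 0, -0.095, 0], [0, 0, -0.13, 0], [0, 0, -0.165, 0], [0, 0, -0.19, 0], [0, 0, -0.2, 0], [0, 0, -0.2, 0]],
  ],
)

```text
clock: 22.23
position: [0.6096, -0.183, 0.2343]
tool_rot: [3.137, 0.001, 1.553]
force: [0.6, 0.3, -1.0]
grip_width: 0.0597
finger_force: 0.0
```

```bash
python3 - <<'E'
from h import *
f=bot.grab_frame("wrist");save(f,"w6",(220,90,420,290),2.5)
for r in bot.spot_point(f,"flask")[:1]+bot.spot_point(f,"chamber_floor")[:1]: print(r["conf"],r["position"],atz(f,r["position"],.035,1))
for r in bot.regions_of(f,"flask")[:1]:
    m=r["region"].astype(np.uint8);cs,_=cv2.findContours(m,0,2);c=max(cs,key=cv2.contourArea)
    w=np.array([atz(f,p,.09,1)[:2] for p in c[:,0].astype(float)],np.float32)
    print("  rg",r["conf"],r["position"],w.min(0),w.max(0))
plan(.6145,.1525,.2325,1.553)
E
```

```text
0.63 [313.9, 165.9] [ 0.60539276 -0.17823254  0.035     ]
0.48 [215.5, 287.3] [ 0.45454332 -0.35551486  0.035     ]
  rg 0.67 [314.8, 173.5] [ 0.5868712  -0.20124462] [ 0.62912804 -0.15342264]
t 22.43 shift [ 0.3352  0.0007 -0.0026] twist 0.0
```

Emit:
carry_out(
  rows=[
    [[0.02, 0, 0, 0], [0.055, 0, 0, 0], [0.09, 0, 0, 0], [0.125, 0, 0, 0], [0.16, 0, 0, 0], [0.195, 0, 0, 0], [0.23, 0, 0, 0], [0.265, 0, 0, 0], [0.295, 0, 0, 0], [0.32, 0, 0, 0], [0.335, 0, 0, 0], [0.335, 0, 0, 0]],
  ],
  grip=0.05,
)

```text
clock: 23.43
position: [0.6135, 0.1558, 0.2299]
tool_rot: [-3.14, -0.001, 1.558]
force: [0.2, 0.8, 0.2]
grip_width: 0.0501
finger_force: 0.0
```

Emit:
carry_out(
  rows=[
    [[0, 0, 0, 0], [0, 0, 0, 0], [0, 0, 0, 0]],
  ],
)

```text
clock: 23.68
position: [0.6146, 0.1505, 0.2307]
tool_rot: [-3.141, 0.001, 1.552]
force: [-1.1, -0.8, -0.5]
grip_width: 0.0499
finger_force: 0.0
```

```bash
python3 - <<'E'
from h import *
plan(.6149,.1522,.0525,1.553)
E
```

```text
t 23.68 shift [0.0019 0.0003 0.1782] twist -0.1
```

Emit:
carry_out(
  rows=[
    [[0, 0, 0.02, 0], [0.001, 0, 0.05, 0], [0.001, 0, 0.085, 0], [0.001, 0, 0.12, 0], [0.001, 0, 0.145, 0], [0.001, 0, 0.165, 0], [0.001, 0, 0.174, 0], [0.001, 0, 0.178, 0], [0.001, 0, 0.178, 0], [0.001, 0, 0.178, 0]],
  ],
)

```text
clock: 24.52
position: [0.6152, 0.1531, 0.0542]
tool_rot: [3.14, -0.0, 1.553]
force: [-0.8, -0.3, -0.2]
grip_width: 0.05
finger_force: 0.0
```

Emit:
carry_out(
  rows=[
    [[0, 0, 0, 0], [0, 0, 0, 0], [0, 0, 0, 0], [0, 0, 0, 0], [0, 0, 0, 0], [0, 0, 0, 0], [0, 0, 0, 0]],
  ],
  grip=0.0,
  grip_force=80,
)

```text
clock: 25.1
position: [0.615, 0.1532, 0.0541]
tool_rot: [3.14, -0.0, 1.553]
force: [-1.2, -0.5, 8.8]
grip_width: 0.0124
finger_force: 78.7
```

Emit:
carry_out(
  rows=[
    [[0, 0, -0.005, 0], [0, 0, -0.015, 0], [0, 0, -0.03, 0], [0, 0, -0.055, 0], [0, 0, -0.085, 0], [0, 0, -0.12, 0], [0, 0, -0.155, 0], [0, 0, -0.185, 0], [0, 0, -0.21, 0], [0, 0, -0.22, 0], [0, 0, -0.22, 0], [0, 0, -0.22, 0]],
  ],
)

```text
clock: 26.1
position: [0.614, 0.153, 0.2722]
tool_rot: [-3.141, 0.0, 1.553]
force: [-0.5, 0.1, -6.2]
grip_width: 0.0121
finger_force: 78.5
```

```bash
python3 - <<'E'
from h import *
plan(.609,-.183,.273,1.553)
E
```

```text
t 26.1 shift [-0.336   0.0008 -0.0007] twist 0.0
```

Emit:
carry_out(
  rows=[
    [[-0.008, 0, 0, 0], [-0.028, 0, 0, 0], [-0.058, 0, 0, 0], [-0.095, 0, 0, 0], [-0.135, 0, 0, 0], [-0.175, 0, 0, 0], [-0.215, 0, 0, 0], [-0.25, 0, 0, 0], [-0.28, 0, 0, 0], [-0.305, 0, 0, 0], [-0.325, 0.0005, 0, 0], [-0.335, 0.0005, 0, 0]],
  ],
)

```text
clock: 27.1
position: [0.6077, -0.1857, 0.2709]
tool_rot: [-3.138, 0.001, 1.55]
force: [-0.9, -0.3, -5.8]
grip_width: 0.0123
finger_force: 78.5
```

Emit:
carry_out(
  rows=[
    [[0, 0, 0, 0], [0, 0, 0, 0], [0, 0, 0, 0], [0, 0, 0, 0], [0, 0, 0, 0]],
  ],
)

```text
clock: 27.52
position: [0.6092, -0.1807, 0.2729]
tool_rot: [-3.141, -0.0, 1.555]
force: [0.6, 1.0, -5.1]
grip_width: 0.0122
finger_force: 78.5
```

```bash
python3 - <<'E'
from h import *
plan(.609,-.182,.124,1.553)
E
```

```text
t 27.52 shift [-0.0013 -0.0002  0.1489] twist 0.1
```

Emit:
carry_out(
  rows=[
    [[0, 0, 0.01, 0], [-0.001, 0, 0.03, 0], [-0.001, 0, 0.055, 0], [-0.001, 0, 0.08, 0], [-0.001, 0, 0.1, 0], [-0.001, 0, 0.115, 0], [-0.001, 0, 0.125, 0], [-0.001, 0, 0.13, 0], [-0.001, 0, 0.13, 0], [-0.001, 0, 0.13, 0]],
  ],
)

```text
clock: 28.35
position: [0.6095, -0.1827, 0.1435]
tool_rot: [3.141, 0.0, 1.554]
force: [0.4, 0.4, -5.1]
grip_width: 0.0124
finger_force: 78.5
```

Emit:
carry_out(
  rows=[
    [[0, 0, 0.002, 0], [0, 0, 0.004, 0], [0, 0, 0.006, 0], [0, 0, 0.008, 0], [0, 0, 0.01, 0], [0, 0, 0.012, 0], [0, 0, 0.014, 0], [0, 0, 0.016, 0], [0, 0, 0.0175, 0], [0, 0, 0.0185, 0], [0, 0, 0.0185, 0], [0, 0, 0.0185, 0]],
  ],
)

```text
clock: 29.35
position: [0.6091, -0.1828, 0.1245]
tool_rot: [-3.142, -0.0, 1.553]
force: [0.4, 0.4, -4.5]
grip_width: 0.0121
finger_force: 78.5
```

Emit:
carry_out(
  rows=[
    [[0, 0, 0.0005, 0], [0, 0, 0.001, 0], [0, 0, 0.0015, 0], [0, 0, 0.002, 0], [0, 0, 0.002, 0]],
  ],
)

```text
clock: 29.77
position: [0.6093, -0.1829, 0.124]
tool_rot: [3.141, 0.001, 1.553]
force: [-9.8, 2.8, 17.6]
grip_width: 0.0127
finger_force: 81.5
```

Contact. Next I release, rise and look.

Emit:
carry_out(
  rows=[
    [[0, 0, 0, 0], [0, 0, 0, 0], [0, 0, 0, 0], [0, 0, 0, 0], [0, 0, 0, 0]],
  ],
  grip=0.045,
)

```text
clock: 30.18
position: [0.6092, -0.1828, 0.1225]
tool_rot: [3.142, -0.0, 1.553]
force: [-0.1, 0.1, -0.5]
grip_width: 0.0449
finger_force: 0.0
```

Emit:
carry_out(
  rows=[
    [[0, 0, -0.02, 0], [0, 0, -0.05, 0], [0, 0, -0.085, 0], [0, 0, -0.12, 0], [0, 0, -0.15, 0], [0, 0, -0.175, 0], [0, 0, -0.18, 0], [0, 0, -0.18, 0], [0, 0, -0.18, 0]],
  ],
)

```text
clock: 30.93
position: [0.6089, -0.1828, 0.3019]
tool_rot: [-3.141, 0.0, 1.553]
force: [0.1, -0.4, -1.2]
grip_width: 0.0452
finger_force: 0.0
```

```bash
python3 - <<'E'
from h import *
np.set_printoptions(precision=4,suppress=True)
f=bot.grab_frame("wrist");t=bot.grab_frame("top")
print(bot.observe()["position"])
for k,z in(("lid",.102),("lid_port",.143),("probe",.085),("block",0)):
 for n,g,fi in(("w",f,1),("t",t,0)):
  for r in bot.spot_point(g,k)[:2]: print(n,k,r["position"],round(r["conf"],2),atz(g,r["position"],z,fi))
for r in bot.regions_of(f,"lid")[:1]:
    m=r["region"].astype(np.uint8);cs,_=cv2.findContours(m,0,2);c=max(cs,key=cv2.contourArea)
    w=np.array([atz(f,p,.135,1)[:2] for p in c[:,0].astype(float)],np.float32);print(cv2.minAreaRect(w))
# port hole & block (white ceramic) in wrist
im=f["pixels"].astype(int);save(f,"w7",(190,90,430,330),2.4)
hsv=cv2.cvtColor(f["pixels"],cv2.COLOR_RGB2HSV);ye=((hsv[...,0]>22)&(hsv[...,0]<34)&(hsv[...,1]>190)&(hsv[...,2]>80));print("yellow",np.argwhere(ye)[:,::-1].mean(0),ye.sum())
plan(.443,-.37,.25,1.553)
E
```

```text
[ 0.6086 -0.1828  0.3011]
w lid [318.3, 168.3] 0.81 [ 0.609  -0.1811  0.102 ]
w lid [404.6, 41.0] 0.49 [ 0.7158 -0.0223  0.102 ]
t lid [391.4, 168.8] 0.6 [ 0.6084 -0.183   0.102 ]
t lid [269.2, 236.9] 0.16 [0.4451 0.1193 0.102 ]
w lid_port [361.0, 177.5] 0.81 [ 0.6563 -0.1835  0.143 ]
t lid_port [394.1, 148.0] 0.8 [ 0.6528 -0.1825  0.143 ]
w probe [174.5, 287.1] 0.62 [ 0.3712 -0.3719  0.085 ]
w probe [215.5, 289.5] 0.53 [ 0.4445 -0.3716  0.085 ]
w block [225.0, 266.9] 0.96 [ 0.4359 -0.379   0.    ]
t block [461.0, 230.8] 0.78 [ 0.4493 -0.389   0.    ]
((0.6084914803504944, -0.1827404797077179), (0.1898222714662552, 0.19004997611045837), 88.59513854980469)
yellow [210.9667 295.7111] 90
t 31.48 shift [-0.1901 -0.1628  0.0524] twist 0.0
```

View pics/w7.png

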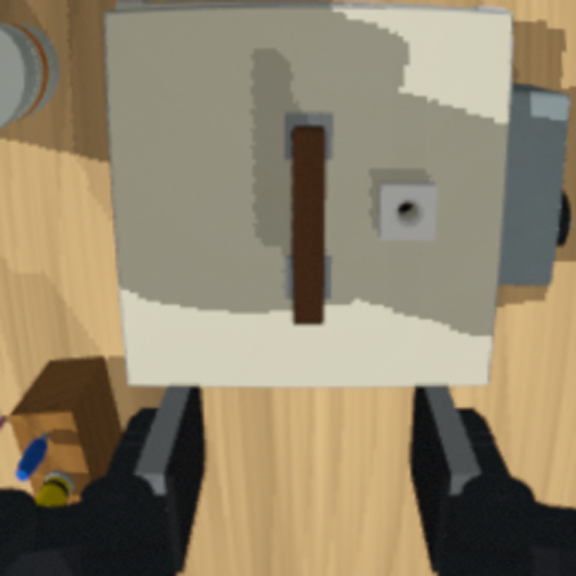

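The lid is flush at (0.609,-0.183), with the port hole at wrist px (360,177.5), giving (0.655,-0.183). Next is the yellow probe, at about (0.444,-0.371).

Emit:
carry_out(
  rows=[
    [[-0.02, -0.017, 0, 0], [-0.05, -0.043, 0, 0], [-0.08, -0.068, 0, 0], [-0.11, -0.094, 0.01, 0], [-0.14, -0.12, 0.02, 0], [-0.165, -0.142, 0.03, 0], [-0.18, -0.155, 0.04, 0], [-0.19, -0.163, 0.05, 0], [-0.19, -0.163, 0.05, 0], [-0.19, -0.163, 0.05, 0], [-0.19, -0.163, 0.05, 0], [-0.19, -0.163, 0.05, 0]],
  ],
  grip=0.04,
)

```text
clock: 32.48
position: [0.4442, -0.3688, 0.253]
tool_rot: [3.141, -0.0, 1.555]
force: [0.9, -0.0, -0.4]
grip_width: 0.0397
finger_force: 0.0
```

```bash
python3 - <<'E'
from h import *
np.set_printoptions(precision=4,suppress=True)
f=bot.grab_frame("wrist");print(bot.observe()["position"])
for k,z in(("probe",.085),("block",0)):
  for r in bot.spot_point(f,k)[:2]: print(k,r["position"],round(r["conf"],2),atz(f,r["position"],z,1))
hsv=cv2.cvtColor(f["pixels"],cv2.COLOR_RGB2HSV);ye=((hsv[...,0]>22)&(hsv[...,0]<34)&(hsv[...,1]>190)&(hsv[...,2]>60)).astype(np.uint8)
ye=cv2.morphologyEx(ye,cv2.MORPH_CLOSE,np.ones((9,9)))
n,l,st,ce=cv2.connectedComponentsWithStats(ye)
for i in range(1,n):
  if st[i,4]>30: print(st[i],ce[i],atz(f,ce[i],.112,1))
save(f,"w8",(240,100,400,260),3.5)
plan(.444,-.371,.072,1.553)
E
```

```text
[ 0.444  -0.3689  0.2529]
probe [255.9, 180.1] 0.73 [ 0.3728 -0.3726  0.085 ]
block [314.6, 166.1] 0.84 [ 0.4394 -0.375   0.    ]
[308 175  19  26 389] [316.7841 187.9486] [ 0.4428 -0.3758  0.112 ]
t 32.63 shift [-0.0017  0.0003  0.1808] twist 0.1
```

View pics/w8.png

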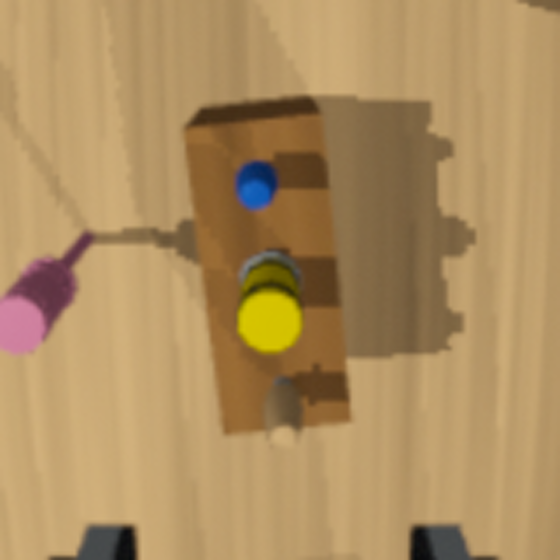

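```bash
python3 - <<'E'
from h import *
f=bot.grab_frame("wrist")
for p,z in(((317.1,191.4),.134),((317.1,178),.087),((246,192.5),.134),((259,179),.06)): print(atz(f,p,z,1))
print(bot.observe()["position"])
E
```

```text
[ 0.44254811 -0.37375243  0.134     ]
[ 0.44247685 -0.3716138   0.087     ]
[ 0.37147657 -0.37352111  0.134     ]
[ 0.37084972 -0.37787006  0.06      ]
[ 0.44342231 -0.36943944  0.25273429]
```

The crop shows the yellow banded probe with its top at wrist px (317,191) between the blue and brown file handles. The pink look-alike is well clear at (246,192).

Emit:
carry_out(
  rows=[
    [[-0.002, -0.001, 0.02, 0], [-0.003, -0.001, 0.05, 0], [-0.003, -0.001, 0.085, 0], [-0.003, -0.001, 0.115, 0], [-0.003, -0.001, 0.14, 0], [-0.003, -0.001, 0.16, 0], [-0.003, -0.001, 0.173, 0], [-0.003, -0.001, 0.18, 0], [-0.003, -0.001, 0.18, 0], [-0.003, -0.001, 0.18, 0]],
  ],
)

```text
clock: 33.52
position: [0.4421, -0.3729, 0.0729]
tool_rot: [3.141, 0.0, 1.554]
force: [-0.8, 0.6, 0.4]
grip_width: 0.0399
finger_force: 0.0
```

Emit:
carry_out(
  rows=[
    [[0, 0, 0, 0], [0, 0, 0, 0], [0, 0, 0, 0], [0, 0, 0, 0], [0, 0, 0, 0], [0, 0, 0, 0]],
  ],
  grip=0.0,
  grip_force=50,
)

```text
clock: 34.02
position: [0.4423, -0.3733, 0.0735]
tool_rot: [3.14, 0.001, 1.553]
force: [-0.5, 1.2, 7.8]
grip_width: 0.0166
finger_force: 48.7
```

Emit:
carry_out(
  rows=[
    [[0, 0, -0.005, 0], [0, 0, -0.015, 0], [0, 0, -0.035, 0], [0, 0, -0.06, 0], [0, 0, -0.09, 0], [0, 0, -0.12, 0], [0, 0, -0.15, 0], [0, 0, -0.175, 0], [0, 0, -0.195, 0], [0, 0, -0.2, 0], [0, 0, -0.2, 0], [0, 0, -0.2, 0]],
  ],
)

```text
clock: 35.02
position: [0.4415, -0.3728, 0.2723]
tool_rot: [-3.141, -0.0, 1.553]
force: [-0.2, -0.1, -1.4]
grip_width: 0.0166
finger_force: 48.8
```

```bash
python3 - <<'E'
from h import *
f=bot.grab_frame("wrist");s=bot.grab_frame("scene");save(f,"w9");save(s,"s9");o=bot.observe();print(o["position"],o["force"],o["grip_width"])
for g,fi in((f,1),(s,0)):
  for r in bot.spot_point(g,"probe")[:2]: print(r["position"],r["conf"],atz(g,r["position"],.285,fi))
  for r in bot.spot_point(g,"lid_port")[:1]: print("port",r["position"],r["conf"],atz(g,r["position"],.143,fi))
plan(.6545,-.184,.2735,1.553)
E
```

```text
[ 0.44130275 -0.37261882  0.27149852] [ 0.17306581 -0.2662943  -0.87042683] 0.01665706812424883
[258.3, 174.7] 0.73 [ 0.4100082 -0.3293425  0.285    ]
[318.3, 247.9] 0.63 [ 0.44150009 -0.37317456  0.285     ]
port [515.3, 20.9] 0.93 [ 0.66276783 -0.18449408  0.143     ]
[168.7, 281.5] 0.48 [ 0.48901178 -0.42838111  0.285     ]
[170.7, 249.5] 0.39 [ 0.44279472 -0.37120146  0.285     ]
port [308.6, 264.8] 0.92 [ 0.65418707 -0.18569663  0.143     ]
t 35.32 shift [ 0.1924  0.2096 -0.0017] twist 0.0
```

Emit:
carry_out(
  rows=[
    [[0.008, 0.008, 0, 0], [0.025, 0.027, 0, 0], [0.05, 0.053, 0, 0], [0.075, 0.08, 0, 0], [0.1, 0.108, 0, 0], [0.125, 0.135, 0, 0], [0.15, 0.162, 0, 0], [0.17, 0.185, 0, 0], [0.185, 0.2, 0, 0], [0.19, 0.208, 0, 0], [0.19, 0.21, 0, 0], [0.19, 0.21, 0, 0]],
  ],
)

```text
clock: 36.32
position: [0.655, -0.1867, 0.272]
tool_rot: [-3.141, 0.0, 1.554]
force: [-0.5, -1.1, -0.9]
grip_width: 0.0167
finger_force: 48.8
```

Emit:
carry_out(
  rows=[
    [[0, 0, 0, 0], [0, 0, 0, 0], [0, 0, 0, 0]],
  ],
)

```text
clock: 36.57
position: [0.6544, -0.1878, 0.2728]
tool_rot: [3.141, 0.0, 1.552]
force: [0.3, -0.2, -0.7]
grip_width: 0.0165
finger_force: 48.8
```

```bash
python3 - <<'E'
from h import *
np.set_printoptions(precision=4,suppress=True)
f=bot.grab_frame("wrist");s=bot.grab_frame("scene");save(f,"w10");save(s,"s10");o=bot.observe();print(o["position"])
for g,fi in((f,1),(s,0)):
  for r in bot.spot_point(g,"probe")[:3]: print(r["position"],r["conf"],atz(g,r["position"],.285,fi))
  for r in bot.spot_point(g,"lid_port")[:1]: print("port",r["position"],r["conf"],atz(g,r["position"],.143,fi))
# white ceramic block bright pixel centroid & dark hole near expected port
q=proj(f,(.6545,-.183,.143),True);print("exp port px",q)
x,y=np.round(q).astype(int);print(f["pixels"][y-10:y+11:1,x-10:x+11:1].sum(2)//3)
tip=proj(f,o["position"]+[0,0.0,.0115-.08],True);print("rod tip px",tip)
E
```

```text
[ 0.6547 -0.1873  0.2728]
[143.3, 291.0] 0.89 [ 0.5295 -0.2245  0.285 ]
[317.8, 247.7] 0.79 [ 0.6542 -0.1883  0.285 ]
port [320.7, 184.8] 0.59 [ 0.657  -0.1886  0.143 ]
[169.2, 280.4] 0.61 [ 0.4882 -0.4261  0.285 ]
[304.0, 229.8] 0.57 [ 0.6475 -0.1882  0.285 ]
[375.9, 254.5] 0.5 [ 0.8037 -0.1625  0.285 ]
port [393.5, 150.7] 0.6 [0.6597 0.2391 0.143 ]
exp port px [318.1196 179.5039]
[[160 160 160 160 160 160 160 160 159 160 160 160 160 160 160 160 160 160
  161 160 159]
 [160 160 160 160 160 160 160 160 160 160 160 159 160 159 160 160 160 160
  160 160 160]
 [160 159 159 160 160 160 159 160 160 160 160 161 160 159 160 160 160 160
  160 160 159]
 [160 160 160 160 161 160 160 160 160 159 160 160 160 160 160 160 160 160
  160 160 160]
 [160 160 159 160 160 160 159 158 157 155 154 154 154 155 158 160 160 161
  159 161 160]
 [160 159 160 160 160 159 157 151 139 135 130 129 133 143 152 156 158 159
  160 160 160]
 [160 159 160 160 159 157 150 131  94  84  70  64  85 114 135 148 155 159
  160 160 160]
 [160 161 160 160 158 154 132  87  38  28  23  17  31  56  95 134 148 155
  160 160 161]
 [1
[... 485 characters left out ...]
04 106 105 110 120 130 139 151
  158 160 160]
 [159 159 159 159 157 150 144 136 124 118 114 112 116 122 129 135 145 155
  159 159 160]
 [159 160 159 160 158 153 149 143 136 132 126 126 128 132 135 142 151 158
  159 160 160]
 [159 160 160 159 159 158 153 148 144 140 136 136 138 141 142 150 156 159
  160 160 160]
 [160 159 159 160 160 159 158 154 149 146 144 145 146 150 151 157 159 159
  159 160 159]
 [160 160 160 159 159 159 159 159 158 158 157 158 158 159 159 160 160 160
  159 159 160]
 [159 159 159 159 159 159 160 160 159 160 159 159 159 159 160 160 159 159
  159 159 159]
 [159 160 160 159 159 159 159 160 159 159 160 159 160 160 159 160 159 159
  159 160 160]]
rod tip px [318.4495 202.5834]
```

```bash
python3 - <<'E'
from h import *
np.set_printoptions(precision=4,suppress=True,linewidth=160)
f=bot.grab_frame("wrist");o=bot.observe();p=o["position"];print(p)
for c in ((319,180.7),): print("port",atz(f,c,.143,1))
a=f["pixels"];print(a[194:250:3,306:332].sum(2)//3)
for dz in(.0115,.0115-.04,.0115-.08): print(dz,proj(f,p+[0,0,dz],True))
E
```

```text
[ 0.655  -0.1867  0.2726]
port [ 0.6559 -0.1831  0.143 ]
[[152 153 153 153 154 153 153 152 152 153 153 153 153 152 153 152 153 153 153 154 153 153 153 153 151 148]
 [145 146 146 146 145 144 144 144 144 144 144 144 144 144 144 144 144 144 144 144 145 145 146 146 146 146]
 [146 145 146 146 145 144 144 144 144 144 144 143 141 141 142 142 144 144 144 145 146 146 146 146 146 146]
 [146 146 146 146 146 145 144 143 143 131  96  80  77  77  77  85 106 136 144 145 145 146 145 146 146 146]
 [146 146 146 145 146 144 144 145 142 128  83  76  77  78  76  76  86 133 143 145 146 146 146 146 145 146]
 [145 146 146 146 145 145 144 144 136 116  81  77  77  77  77  76  87 133 143 144 146 146 146 145 145 145]
 [145 145 145 145 145 144 144 143 135 115  81  76  77  77  76  76  83 123 139 144 145 145 145 145 145 146]
 [146 145 145 145 145 144 144 142 129 104  78  77  77  77  76  76  83 122 139 144 146 145 145 145 146 145]
 [146 145 145 145 145 145 144 142 130 104  80  77  76  78  77  77  83 121 139 144 146 145 146 146 145 145]
 [145 146 145 145 145 144 143 142 124  92  76  78  78  76  76  75  83 122 138 14
[... 373 characters left out ...]
 101  89  83  79  78  78  77  78  78  79  80  98 133 166 191 204 207 208 209 209]
 [182 154 119  91  89  91  93  93  92  92  92  92  91  92  92  92  92  89  91  90  87  88  92 112 147 184]
 [ 93  93  89  86  85  77  70  70  70  69  69  69  69  69  69  69  70  70  71  74  81  85  89  92  93  99]
 [ 82  70  64  53  40  37  25  22  19  18  14  16  16  16  15  17  14  21  22  28  38  49  60  67  80  90]
 [ 38  24  13  16  20  26  42  51  51  53  57  63  64  65  65  65  62  48  37  25  19  16  17  22  39  61]
 [ 34  45  53  60  69  69  71  71  71  71  71  71  71  72  72  71  72  71  71  71  70  67  56  51  38  26]]
0.0115 [318.344  246.2247]
-0.0285 [318.2837 220.9317]
-0.0685 [318.2396 203.0313]
```

Emit:
carry_out(
  rows=[
    [[0.002, 0, 0.004, 0], [0.0045, 0, 0.012, 0], [0.0045, 0, 0.022, 0], [0.0045, 0, 0.032, 0], [0.0045, 0, 0.042, 0], [0.0045, 0, 0.048, 0], [0.0045, 0, 0.05, 0], [0.0045, 0, 0.05, 0], [0.0045, 0, 0.05, 0], [0.0045, 0, 0.05, 0]],
  ],
)

```text
clock: 37.75
position: [0.6554, -0.1822, 0.223]
tool_rot: [3.141, 0.0, 1.553]
force: [-0.0, 0.2, -0.7]
grip_width: 0.0167
finger_force: 48.8
```

```bash
python3 - <<'E'
from h import *
np.set_printoptions(precision=4,suppress=True,linewidth=160)
f=bot.grab_frame("wrist");o=bot.observe();p=o["position"];print(p,o["force"])
print("port px exp",proj(f,(.6555,-.1835,.143),1),"tip exp",proj(f,p+[.0005,0,.0115-.08],True))
a=f["pixels"];print(a[178:226:2,302:338].sum(2)//3)
E
```

```text
[ 0.6554 -0.1821  0.223 ] [-0.2234 -0.2143 -0.0299]
port px exp [318.2626 200.4266] tip exp [318.7148 203.1289]
[[125 126 125 125 126 125 124 124 125 130 130 129 130 130 130 130 130 131 130 130 130 129 130 130 131 135 145 148 148 149 149 149 149 149 149 148]
 [126 126 125 126 125 125 125 124 123 124 123 122 123 123 123 123 123 124 123 123 123 122 123 123 124 126 127 135 139 143 148 148 149 148 148 149]
 [125 125 126 126 125 125 125 124 124 123 123 123 124 124 123 123 124 124 123 124 124 123 123 124 124 125 126 128 132 139 148 149 149 148 148 149]
 [124 122 122 121 122 122 121 120 120 120 120 121 120 120 120 120 121 121 120 121 120 120 120 121 121 121 122 129 134 137 140 147 149 148 149 148]
 [128 129 127 128 127 127 124 121 121 120 120 120 121 122 127 127 127 128 128 127 128 127 127 127 127 127 127 127 128 129 132 142 147 148 149 148]
 [144 155 159 160 159 159 148 137 136 136 136 136 137 145 158 160 160 160 160 160 160 160 160 160 160 160 160 160 161 160 158 154 150 149 148 148]
 [144 156 161 161 161 161 156 147 138 137 137 139 145 155 162 161 162 162 162 162 161 162 162 162 162 162 
[... 1840 characters left out ...]
49 149 148 147 134 106  81  78  78  78  78  78  84 125 143 148 149 149 150 150 151 150 150 148 148 148 147 148]
 [148 148 148 147 147 149 148 147 146 146 146 144 129  99  78  78  79  78  78  77  84 124 141 146 147 149 148 148 147 148 147 148 148 148 148 148]
 [148 147 148 147 148 148 147 147 147 146 146 145 126  92  78  78  78  79  77  77  85 124 140 145 147 148 148 148 148 148 149 148 148 148 147 148]
 [148 148 148 149 148 148 148 147 146 146 147 145 126  94  78  79  78  78  78  77  86 122 141 145 147 148 148 149 149 148 148 148 147 147 148 147]
 [148 148 148 148 148 148 148 147 146 147 146 144 127  94  79  80  79  78  77  78  85 122 140 146 146 148 148 148 148 148 148 148 147 147 148 148]]
```

Emit:
carry_out(
  rows=[
    [[0, -0.001, 0, 0], [0, -0.001, 0.004, 0], [0, -0.001, 0.009, 0], [0, -0.001, 0.014, 0], [0, -0.001, 0.02, 0], [0, -0.001, 0.026, 0], [0, -0.001, 0.032, 0], [0, -0.001, 0.036, 0], [0, -0.001, 0.036, 0]],
  ],
)

```text
clock: 38.55
position: [0.6537, -0.182, 0.1853]
tool_rot: [-3.14, -0.0, 1.554]
force: [-0.5, -0.1, -0.7]
grip_width: 0.0172
finger_force: 48.9
```

Emit:
carry_out(
  rows=[
    [[0, 0, 0.006, 0], [0, 0, 0.014, 0], [0, 0, 0.022, 0], [0, 0, 0.03, 0], [0, 0, 0.037, 0], [0, 0, 0.043, 0], [0, 0, 0.046, 0], [0, 0, 0.046, 0], [0, 0, 0.046, 0]],
  ],
)

```text
clock: 39.3
position: [0.6542, -0.1821, 0.1405]
tool_rot: [-3.142, -0.0, 1.553]
force: [-0.4, -0.2, -0.6]
grip_width: 0.0166
finger_force: 48.9
```

Emit:
carry_out(
  rows=[
    [[0, 0, 0.001, 0], [0, 0, 0.002, 0], [0, 0, 0.003, 0], [0, 0, 0.004, 0], [0, 0, 0.005, 0], [0, 0, 0.006, 0], [0, 0, 0.006, 0], [0, 0, 0.006, 0]],
  ],
)

```text
clock: 39.97
position: [0.6541, -0.1821, 0.1344]
tool_rot: [-3.141, -0.0, 1.553]
force: [0.5, 0.2, -1.7]
grip_width: 0.0166
finger_force: 48.9
```

Emit:
carry_out(
  rows=[
    [[0, 0, 0.0005, 0], [0, 0, 0.001, 0], [0, 0, 0.0015, 0], [0, 0, 0.002, 0], [0, 0, 0.0025, 0], [0, 0, 0.0025, 0], [0, 0, 0.0025, 0]],
  ],
)

```text
clock: 40.55
position: [0.6541, -0.1821, 0.132]
tool_rot: [-3.142, -0.0, 1.553]
force: [0.1, -0.4, -0.2]
grip_width: 0.0168
finger_force: 48.9
```

Emit:
carry_out(
  rows=[
    [[0, 0, 0.0005, 0], [0, 0, 0.001, 0], [0, 0, 0.0013, 0], [0, 0, 0.0013, 0], [0, 0, 0.0013, 0]],
  ],
)

```text
clock: 40.97
position: [0.6543, -0.1821, 0.1316]
tool_rot: [3.141, 0.0, 1.553]
force: [-3.2, 0.7, 10.0]
grip_width: 0.0165
finger_force: 50.1
```

The collar is resting on the port. I release slightly and rise.

Emit:
carry_out(
  rows=[
    [[0, 0, 0, 0], [0, 0, 0, 0], [0, 0, 0, 0], [0, 0, 0, 0], [0, 0, 0, 0]],
  ],
  grip=0.034,
)

```text
clock: 41.38
position: [0.6541, -0.1821, 0.1306]
tool_rot: [-3.141, -0.0, 1.553]
force: [-0.1, 0.1, 0.6]
grip_width: 0.0338
finger_force: 0.0
```

Emit:
carry_out(
  rows=[
    [[0, 0, -0.01, 0], [0, 0, -0.03, 0], [0, 0, -0.06, 0], [0, 0, -0.09, 0], [0, 0, -0.12, 0], [0, 0, -0.14, 0], [0, 0, -0.15, 0], [0, 0, -0.15, 0], [0, 0, -0.15, 0]],
  ],
)

```text
clock: 42.13
position: [0.654, -0.1821, 0.2804]
tool_rot: [-3.141, 0.0, 1.553]
force: [-0.4, 0.0, 0.4]
grip_width: 0.0341
finger_force: 0.0
```

```bash
python3 - <<'E'
from h import *
np.set_printoptions(precision=4,suppress=True)
f=bot.grab_frame("wrist");t=bot.grab_frame("top")
hsv=cv2.cvtColor(f["pixels"],cv2.COLOR_RGB2HSV);ye=((hsv[...,0]>22)&(hsv[...,0]<34)&(hsv[...,1]>190)&(hsv[...,2]>60)).astype(np.uint8)
n,l,st,ce=cv2.connectedComponentsWithStats(cv2.morphologyEx(ye,cv2.MORPH_CLOSE,np.ones((9,9))))
for i in range(1,n):
  if st[i,4]>30: print(st[i],ce[i],atz(f,ce[i],.17,1))
print("exp top px",proj(f,(.655,-.183,.192),1))
for g,fi in((f,1),(t,0)):
  for k,z in(("probe",.143),("lid",.102)):
    for r in bot.spot_point(g,k)[:2]: print(k,r["position"],r["conf"],atz(g,r["position"],z,fi))
for r in bot.regions_of(f,"lid")[:1]:
    m=r["region"].astype(np.uint8);cs,_=cv2.findContours(m,0,2);c=max(cs,key=cv2.contourArea)
    w=np.array([atz(f,p,.135,1)[:2] for p in c[:,0].astype(float)],np.float32);print(cv2.minAreaRect(w))
print(bot.observe()["position"],bot.observe()["force"])
E
```

```text
[310 178  18  27 414] [318.413  191.2778] [ 0.6541 -0.184   0.17  ]
exp top px [319.387  197.0901]
probe [317.4, 184.3] 0.97 [ 0.6531 -0.1842  0.143 ]
probe [147.6, 290.3] 0.89 [ 0.4196 -0.3255  0.143 ]
lid [277.5, 176.3] 0.65 [ 0.6063 -0.1844  0.102 ]
probe [393.2, 147.2] 0.39 [ 0.6547 -0.1805  0.143 ]
lid [392.0, 167.4] 0.59 [ 0.6118 -0.1846  0.102 ]
((0.6088627576828003, -0.18331341445446014), (0.18895912170410156, 0.19143763184547424), 88.95508575439453)
[ 0.654 -0.182  0.28 ] [-0.3757 -0.1126  0.0938]
```

The probe is upright with its collar at the port, and the lid is unmoved. The arm is clear, so I hand in.

```bash
python3 -c "
from workcell import bot
print(bot.job_done())"
```

```text
the job is handed in; nothing more can be done
None
```

I handed the job in at about 42 s: the flask stands in the chamber, the lid is back on flush and the probe is down in the port with its collar resting on it. The hand-in returned no verdict, so success rests on my last camera and force readings. The first grasp of the lid missed and was redone.

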